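# Pin the crank and bring the tall jar to the front of the fastener carousel

### The arm

A 6-joint arm with a two-finger parallel gripper is mounted at the origin on the work surface. World frame = base frame: x ahead of the robot, y to its left, z up, the work surface at z = 0. Lengths are in m, angles in rad, forces in N, time in s.
With the tool pointing down it reaches from about 0.375 to 0.75 m from the base axis. Payload 9 kg.
Tool frame: the origin (TCP) lies between the finger pads; the fingertips stand 25 mm ahead of it and the grasp point (between the pads) lies 6 mm ahead of it (ctrl.tcp_to_tips is the distance from the TCP to the fingertips, in m); z points along the fingers, y is the line along which they close (so a half turn about z gives the same grasp; the last joint's range is limited). The gripper opens to 85 mm and grips with 20 to 120 N. Pads are 22 mm wide; open, the fingers measure 114 mm over their backs; the gripper's body (76 mm by 85 mm) begins 54 mm behind the grasp point. The pads swing forward as they close: fully open they stand 13 mm farther back than shut.
Start: joints at [-1.448, 0.104, 0.097, 1.564, 0, 1.353], TCP at [0.201, -0.566, 0.222] pointing down, gripper open.
Joint ranges: [-2.99, 2.99], [-0.84, 1.86], [-1.1, 1.16], [-1.84, 2.11], [-1.51, 1.56], [-3.14, 3.14]. Speed limits (rad/s): [2.22, 2.22, 2.57, 3.14, 3.14, 3.14].

### API

Orientations are given as a 3x3 rotation matrix whose columns are the frame's x, y, z axes.
In Python, from workcell import monitor, grab_frame, get_calibration, ticket, nets, ctrl gives the robot as it stands. The module is installed in compiled form; this text tells all that it offers.
- The arm moves only by the tool jog_arm, never from a script. Its arguments are lists of equal length, an entry for each row: "claw": the opening, from -1 (shut) to 1 (fully open); "offset": the shift along the tool's x, y, z in units of 3 cm (1.0 is 3 cm), a list of three; "twist": the turn, a rotation vector about the tool's x, y, z in units of 4 degrees (1.0 is 4 degrees), a list of three. In form: {"claw": [claw, ...], "offset": [[x, y, z], ...], "twist": [[wx, wy, wz], ...]}. A call has 1 to 5 rows; each row shifts and turns the commanded pose from where the row before left it, along the tool's axes as they then stand; what a row does not reach is not made up. A row lasts 1/12 s, in which the tool goes at most 41.7 mm and 7.16 degrees, less where a joint would pass 70% of its speed; a pose out of reach is approached as far as the arm can. A call with a number of a shift or a turn outside -1 to 1 is refused whole. A call with a gripper value outside its range is refused whole. The fingers move at their own pace and stop on an object; "force" is the grip in N (left out, the last holds). Time passes only in rows, so rows that do not move let the fingers close. It gives the time, the measured TCP pose, the force, the opening and the grip force at its end, in the units of the state.
- monitor.get_obs(): the state, without advancing time (a new reading comes with each control period).
- grab_frame(name): name is "scene" or "top" or "wrist"; returns the picture (384x512x3 uint8, red, green, blue); there is no depth.
- get_calibration(name): a dict with "intrinsics" (3x3 intrinsics, pixels), "xyz" and "orientation" of the camera in the world. Camera axes: x right, y down, z forward; pixel columns grow to the right and rows downward; lengths in m; the calibration is good to about 2 mm. A picture is of the moment at which its call begins: read the wrist's pose just before it. get_calibration takes no time and is no camera call; for the wrist camera it gives the pose at the moment of the call.
- ticket.sign_off(): hands the job in; it is judged then, once.
Trained networks look in the newest picture that a camera, given by its name, has taken for a name from the list of things; names that differ only in an ending like _2 or _b are one class to them, and where a whole thing is asked for, a point or a joint stands for the part that bears it (a point fixed in the world has none). Each returns a list of dicts, best first, with "confidence" (0 to 1); they miss things now and then, are a little off and sometimes report something else, mostly with a low value. They report only what shows in the picture. A call takes as long as a camera call.
- nets.spot_in(camera, label): "bbox" ([centre column, centre row, width, height] as shares, 0 to 1, of the picture: columns of its width, rows of its height, round what is visible of it).
The state is a dict: "time_s": time; "joint_pos": joint angles; "qd": joint speeds; "effort": joint torques, N m; "position": TCP position; "orientation": TCP orientation; "force": force on the tool from outside, world axes, zero at the start; "ft_torque": the same for the moment, N m; "finger_gap": opening from 0.0 (shut) to 1.0 (fully open); "grasp_force": force on a finger pad.
Only numpy, scipy, OpenCV 4.12 (cv2) and the standard library are available. Lean on these libraries where they do the work, as an engineer would, in place of code of your own. Each camera call takes 0.05 s, during which the arm holds its last target. There are 200 camera calls.

### The job

On the jar carousel, first push the headed pin that secures the crank straight down until its head sits fully home on the fork. Then, by the upright wooden grip of the crank, turn the carousel until the one tall jar (ball-knobbed lid) faces front, squarely in line with the steel pointer on the baseboard, and finish there still gripping it, holding the carousel still. Leave everything else on the bench where it is.

Things in the scene. Friction and masses are not known exactly. Their poses are not given: they have to be found in the camera images.
- base: fixed plywood baseboard, 235 (x) x 210 (y) x 12 mm, under a turntable of radius 90 mm (its top 26 mm high). Origin on the bench surface on the vertical turning axis; the board reaches 130 mm in front of the axis and 105 mm behind. Its own -x axis is the FRONT: a low steel pointer (block 50 mm wide, 26 mm high, with a cone) stands at that edge. The front may be turned some way from facing the robot
- pointer (a point): tip of the fixed steel cone pointer at the front of the baseboard, 94 mm from the turning axis, 19 mm above the bench; the horizontal line from the turning axis through it is the front direction
- tall_jar (a point): top of the ball knob (18 mm) on the one tall jar's lid, on the jar's axis, 62 mm from the turning axis, 154 mm above the bench. Five clear jars with dark lids, 46 mm wide, are fixed evenly round the turntable at that radius; the four short ones have flat lids and reach 88 mm above the bench
- carousel (a joint): angle of the turntable in rad, anticlockwise positive seen from above; 0 (or 6.283) when the tall jar is exactly at the front. It turns both ways between stops at -1.0 and 7.28 and stays where it is left: about 0.06 N m of friction, no spring
- crank: the crank, fixed to the turntable: a bar 18 mm wide (107 to 119 mm above the bench) held in the steel fork on the central post, reaching outward over the jars, with an upright wooden grip at its outer end. Origin on the turning axis at bench level
- grip_top (a point): centre of the top of the crank's wooden grip, 165 mm above the bench, 120 mm from the turning axis. The grip is a vertical round post 18 mm thick standing 46 mm above the bar; it spins freely on its own spindle, so the hand need not turn with the crank. Seen from above it lies 108 degrees (1.885 rad) anticlockwise of the tall jar about the turning axis
- pin_top (a point): centre of the flat top of the steel pin's head (18 mm across, 8 mm high; shank 8 mm thick, already started through fork and bar). It stands on the crank's line, 30 mm from the turning axis, and slides vertically; the top is 134 mm above the bench when seated on the fork, 12 to 22 mm higher at the start
- pin (a joint): how far the pin stands proud of its seat, m: 0 when the head is fully down on the fork, 0.022 at most. A tight sliding fit: about 6 N to move it, and it stays where it is left
- wrench: a loose open-ended wrench about 175 mm long lying near the carousel; to be left alone; origin at its underside, it lies along its x axis
- screwdriver: a loose screwdriver lying near the carousel; to be left alone; origin at its underside, it lies along its x axis
- mug: a loose white mug, 80 mm wide, 90 mm high; to be left alone; origin at its underside centre
- tin: a loose closed metal tin, 60 mm wide, 60 mm high, standing near the carousel; to be left alone; origin at its underside centre
- spare_jar: a loose flat-lidded jar, 48 mm wide, 65 mm high, standing on the bench beside the carousel (not part of it); to be left alone; origin at its underside centre
- tape: a loose tape measure, 65 x 38 x 62 mm high; to be left alone; origin at its underside centre
- sanding_block: a loose cork sanding block, 110 x 65 x 35 mm high; to be left alone; origin at its underside centre

How it is judged:
On the way, in this order (a step that is already met when the one before it is completed fails the run):
1. the pin is pushed fully home (value of joint pin below 0.002 m), for 0.2 s.
2. the tall jar is turned to the front (y of tall_jar in the frame of base between -0.006 and 0.006 m and x of tall_jar in the frame of base below 0 m), for 0.2 s.
At the end, for the whole second after the job is handed in: The pin is seated (within 2 mm), the tall jar's axis is within 6 mm sideways of the front line (about 5.5 degrees), the carousel is still (under 0.05 rad/s) and the fingers are gripping the crank with at least 3 N, through the last second (all of step 2 and value of joint pin below 0.002 m and velocity of joint carousel between -0.05 and 0.05 rad/s and contact force between the fingers and crank above 3 N); the arm keeps its last pose, push and grip.
It fails at once if the carousel is turned while the pin still stands proud (distance of grip_top from where it was at the start of the episode above 0.05 m and value of joint pin above 0.004 m).
It fails at once if something else on the bench is moved more than 30 mm (distance of any of wrench, screwdriver, mug, tin, spare_jar, tape, sanding_block from where it was at the start of the episode above 0.03 m).
It also fails if it takes over 54 s, if anything falls off the work surface, if the arm or the gripper's body presses on something with over 40 N, if the wrist force passes 120 N, or if a joint passes its speed limit or range.

## Working session

There is one attempt and no reset: what is moved stays moved. The work goes in short steps, Python scripts to look and compute and a tool call to move; the robot and the scene stay as the last step left them, time stands still between calls to the robot, and variables do not carry over. Pictures are saved under pics/ and viewed, at most 10 in all, crops included, and the job is handed in when it is done.

Besides the shell and the picture viewer there is one more tool, called after ">>>" as name(argument=value, ...) on one line, values as JSON. jog_arm: Moves the arm, as the interface text tells. Its arguments: {"type":"object","properties":{"claw":{"type":"array"},"offset":{"type":"array"},"twist":{"type":"array"},"force":{"type":"number"}},"required":["claw","offset","twist"]}

```bash
mkdir -p pics
cat > h.py <<'E'
import numpy as np, cv2
from workcell import monitor, grab_frame, get_calibration, ticket, nets, ctrl
def ray(cam,u,v,c=None):
    c=c or get_calibration(cam); K=np.array(c["intrinsics"]); R=np.array(c["orientation"])
    d=R@np.linalg.inv(K)@np.array([u,v,1.]); return np.array(c["xyz"]),d
def atz(cam,u,v,z,c=None):
    o,d=ray(cam,u,v,c); return o+d*(z-o[2])/d[2]
def proj(cam,p,c=None):
    c=c or get_calibration(cam); K=np.array(c["intrinsics"]); R=np.array(c["orientation"])
    q=K@(R.T@(np.array(p)-np.array(c["xyz"]))); return q[:2]/q[2]
def save(cam,name):
    f=grab_frame(cam); cv2.imwrite(f"pics/{name}.png",np.ascontiguousarray(f[...,::-1])); return f
E
python3 - <<'E'
from h import *
a=save("scene","s0");b=save("top","t0")
cv2.imwrite("pics/st0.png",cv2.resize(np.vstack([a,b])[...,::-1],(400,600),interpolation=cv2.INTER_AREA))
for c in("scene","top"):
    k=get_calibration(c);print(c,np.round(k["xyz"],3),np.round(k["orientation"],3).tolist(),np.round(k["intrinsics"],1).tolist())
for l in("tall_jar","grip_top","pin_top","pointer","crank","base"):
  for c in ("scene","top"):
    r=nets.spot_in(c,l)
    print(c,l,[(np.round(np.array(x["bbox"])*[512,384,512,384],1).tolist(),round(x["confidence"],2)) for x in r[:2]])
print(monitor.get_obs())
E
```

```text
scene [1.684 0.636 1.395] [[-0.483, 0.613, -0.626], [0.876, 0.346, -0.337], [0.01, -0.711, -0.703]] [[495.8, 0.0, 261.3], [0.0, 495.8, 198.9], [0.0, 0.0, 1.0]]
top [0.409 0.019 1.35 ] [[-0.018, -0.995, 0.102], [-1.0, 0.019, 0.0], [-0.002, -0.102, -0.995]] [[434.5, 0.0, 254.4], [0.0, 434.5, 190.8], [0.0, 0.0, 1.0]]
scene tall_jar [([245.0, 206.9, 60.6, 56.1], 0.74), ([254.0, 213.0, 79.9, 72.7], 0.53)]
top tall_jar [([269.6, 177.6, 65.8, 65.8], 0.66), ([113.3, 240.3, 38.4, 30.2], 0.53)]
scene grip_top [([227.4, 198.4, 22.0, 15.4], 0.69)]
top grip_top [([288.4, 158.7, 24.8, 25.8], 0.6)]
scene pin_top [([245.2, 206.4, 64.5, 58.3], 0.18)]
top pin_top []
scene pointer [([253.4, 211.8, 77.8, 69.6], 0.86), ([282.4, 235.9, 38.5, 21.4], 0.63)]
top pointer [([265.7, 191.2, 90.0, 89.0], 0.97), ([270.5, 180.7, 60.9, 62.6], 0.29)]
scene crank [([288.9, 233.0, 24.1, 12.0], 0.54), ([226.4, 196.7, 28.4, 11.2], 0.49)]
top crank [([286.6, 159.2, 26.1, 22.9], 0.67)]
scene base [([250.7, 213.4, 81.4, 73.8], 0.95)]
top base [([264.0, 191.9, 85.6, 88.0], 0.73)]
{'time_s': 0.7, 'joint_pos': array([-1.44767462e+00,  1.04074049e-01,  9.73059233e-02,  1.56389951e+00,
        8.43965156e-07,  1.35309557e+00]), 'qd': array([-0.0001948 , -0.00089576, -0.00032056,  0.00019104, -0.00138682,
       -0.00140988]), 'effort': array([-7.22726872e-05, -5.56619668e+01,  5.03691566e+01,  9.58310738e-05,
       -1.82551071e-04,  1.69266201e-05]), 'position': array([ 0.20057076, -0.56552148,  0.22194915]), 'orientation': array([[ 9.42480064e-01,  3.34262366e-01,  1.66422662e-05],
       [ 3.34262365e-01, -9.42480055e-01, -1.27613454e-04],
       [-2.69713711e-05,  1.25836020e-04, -9.99999992e-01]]), 'force': array([0.60588857, 0.20520385, 0.29979918]), 'ft_torque': array([ 0.04990126, -0.0005683 ,  0.00756156]), 'grasp_force': 0.0, 'finger_gap': 1.0029620015093093}
```

View pics/t0.png

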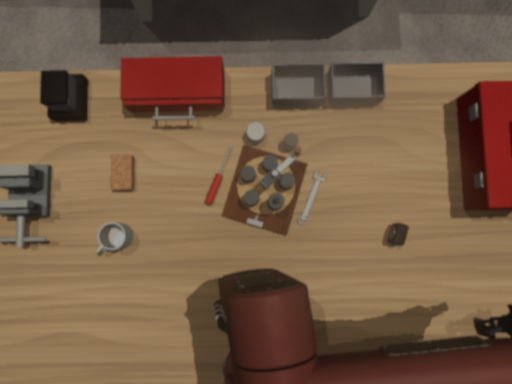

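View pics/s0.png

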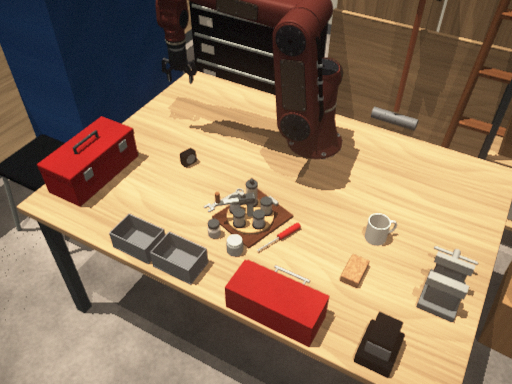

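The top view shows the carousel at about (265,187), the pointer at about (255,222) towards the robot, the crank pointing to the upper right at about (297,153), and the spare jar close by at (290,142). I'll enlarge both views.

Run:
```python
import cv2,numpy as np
t=cv2.imread("pics/t0.png")[120:245,200:335]; s=cv2.imread("pics/s0.png")[160:260,190:310]
t=cv2.resize(t,None,fx=4.4,fy=4.4,interpolation=cv2.INTER_CUBIC)
cv2.imwrite("pics/tc.png",t); cv2.imwrite("pics/sc.png",cv2.resize(s,None,fx=6,fy=6,interpolation=cv2.INTER_CUBIC))
```

```text
(no output)
```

View pics/tc.png

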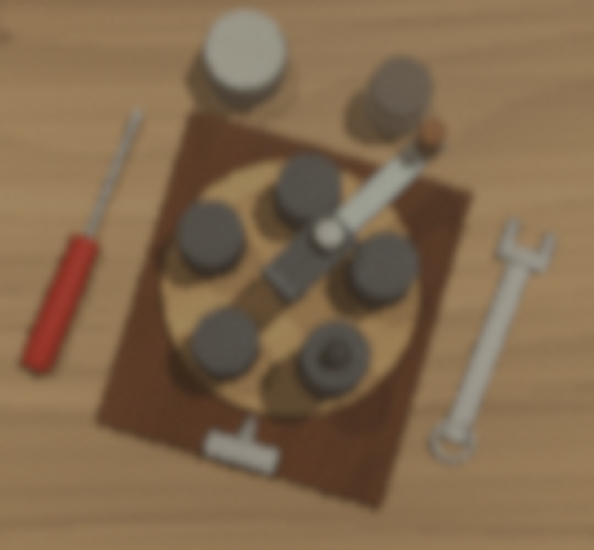

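View pics/sc.png

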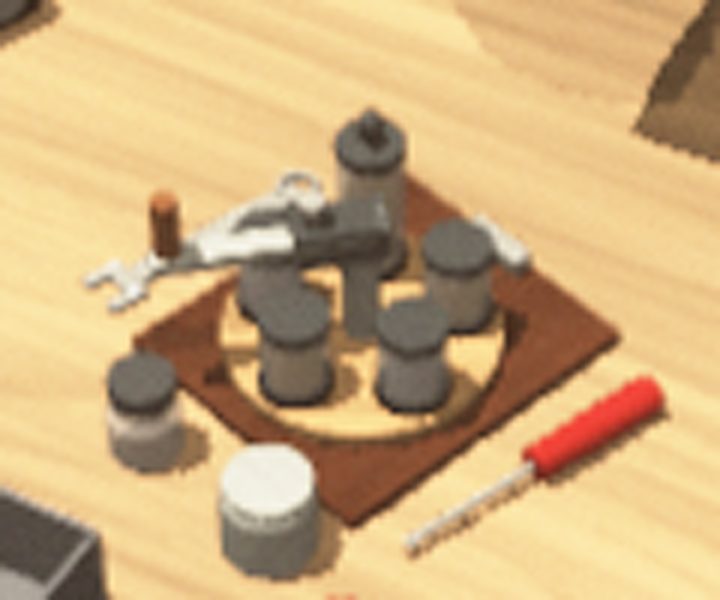

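Crop readings, in crop pixels:
- **Top:** tall-jar knob (335,350), grip top (432,130), pin head (328,233), pointer tip (252,420). Short lids are at (309,188), (211,238), (383,270) and (226,344).
- **Scene:** grip top (163,197), knob top (371,113).

Next I'll fit a model to these.

```bash
cat > fit.py <<'E'
from h import *
from scipy.optimize import least_squares
T=lambda u,v:(200+u/4.4,120+v/4.4)
S=lambda u,v:(190+u/6,160+v/6)
obs=[("top",T(335,350),"tall"),("top",T(432,130),"grip"),("top",T(328,233),"pin"),("top",T(252,420),"ptr"),
 ("top",T(383,270),1),("top",T(309,188),2),("top",T(211,238),3),("top",T(226,344),4),
 ("scene",S(163,197),"grip"),("scene",S(371,113),"tall"),("scene",S(413,320),3),("scene",S(295,312),2),("scene",S(457,243),4)]
C={c:get_calibration(c) for c in("top","scene")}
def pt(p,n):
    x,y,g,f,h=p
    P=lambda r,a,z:np.array([x+r*np.cos(a),y+r*np.sin(a),z])
    if n=="tall":return P(.062,g-1.885,.154)
    if n=="grip":return P(.120,g,.165)
    if n=="pin":return P(.030,g,.134+h)
    if n=="ptr":return P(.094,f,.019)
    return P(.062,g-1.885+n*2*np.pi/5,.088)
def res(p): return np.concatenate([proj(c,pt(p,n),C[c])-q for c,q,n in obs])
r=least_squares(res,[.42,0,-.6,3.3,.017],loss="soft_l1")
p=r.x;print("axis",p[:2],"grip ang",p[2],"front",p[3],"pinh",p[4])
print(np.round(res(p).reshape(-1,2),1).tolist())
for n in("grip","tall","pin","ptr"):print(n,np.round(pt(p,n),4))
for q in [(288.,141.),]:pass
print("spare",atz("top",*T(400,88),.065),"tin",atz("top",*T(245,50),.06))
print("carousel",(p[2]-1.885-p[3]+1)%(2*np.pi)-1)
E
python3 fit.py
```

```text
axis [ 0.55923285 -0.01606848] grip ang -0.8254313406109185 front 2.8411729413814095 pinh 0.019834223657834094
[[0.6, 1.0], [0.1, 0.6], [0.2, 0.1], [0.1, -0.2], [0.3, -1.0], [-0.2, -0.1], [-0.3, -0.8], [-0.3, -0.3], [0.3, 0.3], [-0.1, -0.3], [0.3, -0.1], [0.1, 0.0], [0.4, -0.3]]
grip [ 0.6406 -0.1042  0.165 ]
tall [ 0.5029 -0.042   0.154 ]
pin [ 0.5796 -0.0381  0.1538]
ptr [0.4694 0.0117 0.019 ]
spare [ 0.69155494 -0.09327602  0.065     ] tin [0.72124906 0.01211727 0.06      ]
carousel 0.7315810251872588
```

The fit is consistent, with residuals of 1 px or less: axis (0.559,-0.016), pin about 20 mm proud, carousel at about 0.73 rad. I'll move over the pin.

>>> jog_arm(claw=[-1,-1,-1,-1,-1], offset=[[0.9,-0.62,-0.4],[1,-0.69,-0.2],[1,-0.69,-0.2],[1,-0.69,-0.2],[1,-0.69,-0.2]], twist=[[0,0,0],[0,0,0],[0,0,0],[0,0,0],[0,0,0]])

```text
time_s: 1.12
position: [0.3058, -0.4194, 0.2583]
orientation: [[0.943, 0.334, 0.0], [0.334, -0.943, -0.0], [0.0, 0.0, -1.0]]
force: [0.8, 0.0, -0.1]
finger_gap: 0.299
grasp_force: 0.0
```

>>> jog_arm(claw=[-1,-1,-1,-1,-1], offset=[[1,-0.69,-0.2],[1,-0.69,-0.2],[1,-0.69,-0.2],[1,-0.69,-0.2],[1,-0.69,-0.2]], twist=[[0,0,0],[0,0,0],[0,0,0],[0,0,0],[0,0,0]])

```text
time_s: 1.53
position: [0.4127, -0.2716, 0.2885]
orientation: [[0.943, 0.334, 0.001], [0.334, -0.943, -0.001], [0.0, 0.001, -1.0]]
force: [0.6, -0.5, 0.2]
finger_gap: -0.002
grasp_force: 0.0
```

>>> jog_arm(claw=[-1,-1,-1,-1,-1], offset=[[1,-0.69,0],[1,-0.69,0],[1,-0.69,0],[1,-0.69,0],[0.5,-0.35,0]], twist=[[0,0,0],[0,0,0],[0,0,0],[0,0,0],[0,0,0]])

```text
time_s: 1.95
position: [0.5096, -0.1369, 0.288]
orientation: [[0.942, 0.336, 0.001], [0.336, -0.942, 0.0], [0.001, -0.0, -1.0]]
force: [1.1, -1.1, -0.1]
finger_gap: -0.0
grasp_force: 0.0
```

Run:
```python
from h import *
import pickle
print(monitor.get_obs()["position"]);c=get_calibration("wrist");save("wrist","w0");pickle.dump(c,open("w0.pkl","wb"))
print(np.round(c["xyz"],3),np.round(c["orientation"],2).tolist(),c["intrinsics"])
for n,q in dict(grip=[.6406,-.1042,.165],tall=[.5029,-.042,.154],pin=[.5796,-.0381,.1538],ptr=[.4694,.0117,.019]).items():print(n,proj("wrist",q,c))
```

```text
[ 0.50957541 -0.13690583  0.28802385]
[ 0.586 -0.111  0.439] [[0.34, -0.89, -0.29], [-0.94, -0.32, -0.11], [0.0, 0.31, -0.95]] [[282.66685314   0.         254.13463264]
 [  0.         282.66685314 191.39971561]
 [  0.           0.           1.        ]]
grip [267.98720988  32.66709408]
tall [162.93258387 155.17397479]
pin [178.67226732  77.54450213]
ptr [150.07071389 146.89353478]
```

View pics/w0.png

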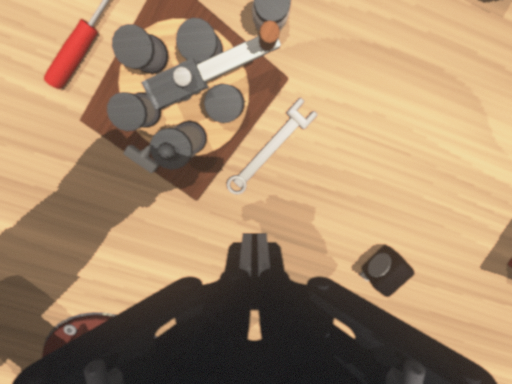

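The wrist picture shows the grip top at (269,31), pin head (182,76), knob (167,151), and board corners at (81,119), (197,197) and (287,78). I'll add these and the board corners from the top view to the fit.

```bash
python3 - <<'E'
s=open("fit.py").read()
s=s.replace('C={c','''import pickle
obs+=[("wrist",(269,31),"grip"),("wrist",(182,76),"pin"),("wrist",(167,149),"tall"),
("wrist",(81,119),(-.13,.105)),("wrist",(197,197),(-.13,-.105)),("wrist",(287,78),(.105,-.105)),
("top",T(190,115),(.105,.105)),("top",T(470,190),(.105,-.105)),("top",T(380,508),(-.13,-.105)),("top",T(98,422),(-.13,.105))]
C={c''',1).replace('    return P(.062','''    if isinstance(n,tuple):
        c,s=-np.cos(f),-np.sin(f); return np.array([x+c*n[0]-s*n[1],y+s*n[0]+c*n[1],.012])
    return P(.062''').replace('\ndef pt','\nC["wrist"]=pickle.load(open("w0.pkl","rb"))\ndef pt',1)
s+='''
t=p[3]+1.885;print("grip target",p[0]+.12*np.cos(t),p[1]+.12*np.sin(t))
'''
open("fit.py","w").write(s)
E
python3 fit.py
```

```text
axis [ 0.56105573 -0.01650276] grip ang -0.8243582339300323 front 2.8321575768543314 pinh 0.010912677885836861
[[0.8, 0.3], [0.2, -0.1], [0.2, -0.1], [-0.1, -0.9], [0.4, -1.6], [-0.1, -0.7], [-0.1, -1.4], [-0.2, -0.9], [-0.1, 0.6], [-0.4, -0.0], [-0.0, 0.1], [-0.3, 0.3], [0.1, -0.1], [0.2, -0.5], [-0.1, 0.4], [-3.2, 4.6], [-3.6, 1.8], [-0.5, 5.1], [2.5, -0.6], [0.1, -2.0], [1.0, -0.1], [0.3, 0.3], [-1.1, 0.2]]
grip [ 0.6425 -0.1046  0.165 ]
tall [ 0.5048 -0.0425  0.154 ]
pin [ 0.5814 -0.0385  0.1449]
ptr [0.4715 0.0121 0.019 ]
spare [ 0.69155494 -0.09327602  0.065     ] tin [0.72124906 0.01211727 0.06      ]
carousel 0.7416694963952226
grip target 0.5616279608624729 -0.13650139353952034
```

>>> jog_arm(claw=[-1,-1,-1,-1,-1], offset=[[1,-0.69,0],[1,-0.69,0],[1,-0.69,0],[0.35,-0.23,0.5],[0,0,1]], twist=[[0,0,0],[0,0,0],[0,0,0],[0,0,0],[0,0,0]])

```text
time_s: 2.42
position: [0.5826, -0.0393, 0.2456]
orientation: [[0.941, 0.337, 0.006], [0.337, -0.941, -0.001], [0.005, 0.003, -1.0]]
force: [1.2, -0.6, -0.1]
finger_gap: 0.005
grasp_force: 0.0
```

>>> jog_arm(claw=[-1,-1,-1,-1], offset=[[0,0,1],[0,0,0.4],[0,0,0],[0,0,0]], twist=[[0,0,0],[0,0,0],[0,0,0],[0,0,0]])

```text
time_s: 2.75
position: [0.5794, -0.0417, 0.2014]
orientation: [[0.943, 0.334, -0.0], [0.334, -0.943, -0.0], [-0.0, -0.0, -1.0]]
force: [1.0, 0.1, -0.1]
finger_gap: -0.0
grasp_force: 0.0
```

Run:
```python
from h import *
o=monitor.get_obs();print(o["position"],ctrl.tcp_to_tips)
c=get_calibration("wrist");f=save("wrist","w1")
for q in ([.5810,-.0383,.150],[.6425,-.1046,.165],[.5048,-.0425,.154]):print(proj("wrist",q,c))
a=grab_frame("scene")
cv2.imwrite("pics/w1s.png",np.hstack([f[...,::-1][:,:], cv2.resize(a[...,::-1][150:246,200:272],(288,384),interpolation=cv2.INTER_CUBIC)]))
```

```text
[ 0.57940578 -0.04167212  0.20142073] 0.025
[249.02370093 205.31425951]
[371.03062424 163.78816422]
[223.71115515 289.03506178]
```

View pics/w1s.png

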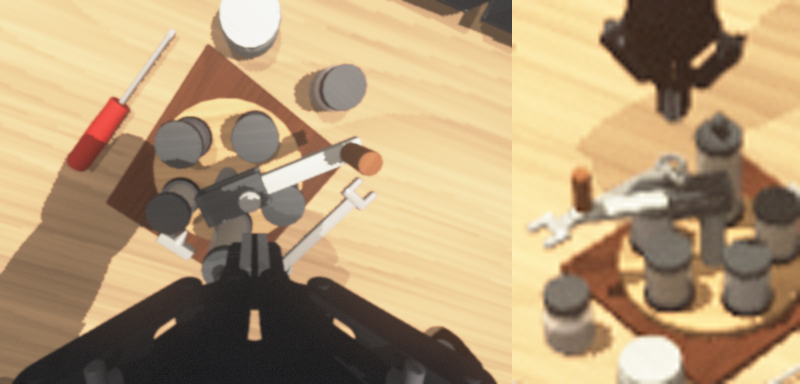

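The wrist picture shows the pin head at (250,199) and the grip top at (370,162), with the fingertips at (255,238) above and in front of the pin. I'll refit with this still-arm picture in place of the earlier one, which was taken in motion.

```bash
python3 - <<'E'
s=open("fit.py").read()
i=s.index('obs+=[("wrist"');j=s.index('("top",T(190,115)')
s=s[:i]+'''obs+=[("wrist",(370,162),"grip"),("wrist",(250,199),"pin"),("wrist",(107,203),(-.13,.105)),("wrist",(207,45),(.105,.105)),
'''+s[j:]
s=s.replace('pickle.load(open("w0.pkl","rb"))','pickle.load(open("w1.pkl","rb"))')
open("fit.py","w").write(s)
import pickle
from workcell import get_calibration
pickle.dump(get_calibration("wrist"),open("w1.pkl","wb"))
E
python3 fit.py
```

```text
axis [ 0.56090957 -0.01755615] grip ang -0.8086429626478575 front 2.831654335603602 pinh 0.00132632784246242
[[1.5, 0.2], [0.1, -0.5], [0.3, 0.3], [0.3, -0.9], [0.8, -1.9], [-0.0, -0.7], [0.1, -1.0], [0.4, -0.6], [-0.2, 0.8], [-0.9, -0.2], [-0.0, -0.1], [-0.3, 0.3], [-0.2, -0.4], [-0.9, 0.7], [-0.3, 0.0], [-2.5, 2.1], [0.0, -0.7], [0.4, -2.0], [1.3, -0.0], [0.6, 0.4], [-0.8, 0.2]]
grip [ 0.6438 -0.1044  0.165 ]
tall [ 0.505  -0.0444  0.154 ]
pin [ 0.5816 -0.0393  0.1353]
ptr [0.4714 0.0111 0.019 ]
spare [ 0.69155494 -0.09327602  0.065     ] tin [0.72124906 0.01211727 0.06      ]
carousel 0.757888008928127
grip target 0.5614214148227659 -0.13755505710716062
```

The position agrees to about 3 mm, and a stated proud height of 12–22 mm puts the head at z of about 0.146–0.156. I'll nudge sideways, then lower onto the pin.

>>> jog_arm(claw=[-1,-1,-1,-1,-1], offset=[[0.12,-0.08,0.3],[0,0,0.3],[0,0,0.1],[0,0,0.1],[0,0,0.1]], twist=[[0,0,0],[0,0,0],[0,0,0],[0,0,0],[0,0,0]])

```text
time_s: 3.27
position: [0.5822, -0.038, 0.1735]
orientation: [[0.942, 0.334, -0.0], [0.334, -0.942, -0.0], [-0.0, -0.0, -1.0]]
force: [0.0, 0.7, 0.6]
finger_gap: -0.003
grasp_force: 0.0
```

>>> jog_arm(claw=[-1,-1,-1,-1,-1], offset=[[0,0,0.1],[0,0,0.1],[0,0,0.05],[0,0,0],[0,0,0]], twist=[[0,0,0],[0,0,0],[0,0,0],[0,0,0],[0,0,0]])

```text
time_s: 3.68
position: [0.5823, -0.038, 0.1664]
orientation: [[0.942, 0.334, 0.0], [0.334, -0.942, -0.0], [0.0, 0.0, -1.0]]
force: [-0.4, 0.7, 0.4]
finger_gap: -0.0
grasp_force: 0.0
```

>>> jog_arm(claw=[-1,-1,-1,-1], offset=[[0,0,0.1],[0,0,0.1],[0,0,0],[0,0,0]], twist=[[0,0,0],[0,0,0],[0,0,0],[0,0,0]])

```text
time_s: 4.02
position: [0.5821, -0.0379, 0.1601]
orientation: [[0.942, 0.334, -0.0], [0.334, -0.942, 0.0], [-0.0, -0.0, -1.0]]
force: [0.0, 0.5, -0.3]
finger_gap: 0.002
grasp_force: 0.0
```

>>> jog_arm(claw=[-1,-1,-1], offset=[[0,0,0.1],[0,0,0],[0,0,0]], twist=[[0,0,0],[0,0,0],[0,0,0]])

```text
time_s: 4.27
position: [0.5822, -0.038, 0.1572]
orientation: [[0.942, 0.334, -0.0], [0.334, -0.942, -0.0], [-0.0, -0.0, -1.0]]
force: [0.3, 0.3, 0.2]
finger_gap: 0.0
grasp_force: 0.0
```

There's no force although the tips are below the seated height, so I need to look.

Run:
```python
from h import *
f=save("wrist","w2");a=save("scene","s2")
cv2.imwrite("pics/w2s.png",np.hstack([cv2.resize(f[...,::-1][120:312,130:386],(512,384)), cv2.resize(a[...,::-1][175:247,215:269],(288,384),interpolation=cv2.INTER_CUBIC)]))
print(get_calibration("wrist")["xyz"],proj("wrist",[.5822,-.038,.1322]))
```

```text
[ 0.65862889 -0.01221353  0.30850656] [252.2024528  222.85792325]
```

View pics/w2s.png

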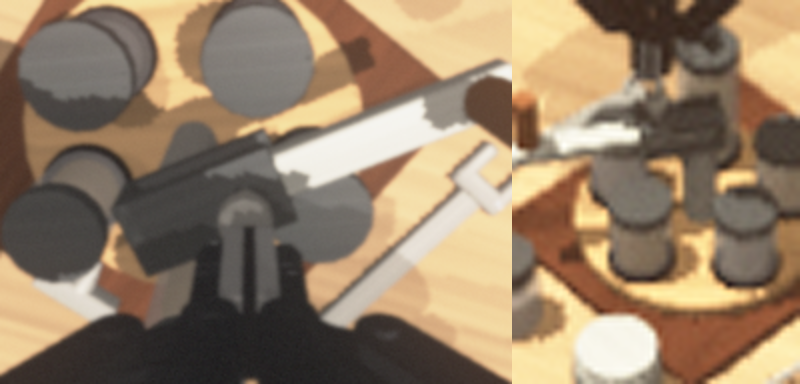

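>>> jog_arm(claw=[-1], offset=[[0,0,0.1]], twist=[[0,0,0]])

```text
time_s: 4.45
position: [0.5827, -0.0381, 0.155]
orientation: [[0.943, 0.334, 0.001], [0.334, -0.943, -0.0], [0.001, 0.001, -1.0]]
force: [-0.0, -0.6, 0.2]
finger_gap: -0.0
grasp_force: 0.0
```

>>> jog_arm(claw=[-1,-1], offset=[[0,0,0],[0,0,0]], twist=[[0,0,0],[0,0,0]])

```text
time_s: 4.62
position: [0.5822, -0.038, 0.1541]
orientation: [[0.942, 0.334, -0.0], [0.334, -0.942, 0.0], [-0.0, -0.0, -1.0]]
force: [0.7, -0.6, -0.4]
finger_gap: -0.003
grasp_force: 0.0
```

Run:
```python
from h import *
o=monitor.get_obs();print(o["position"],o["force"])
f=save("wrist","w3")
a=save("scene","s3")
c=get_calibration("wrist")
g=np.ascontiguousarray(f[...,::-1])
# overlay predicted head circle at z=.134 (green) and .150 (red) for measured pin xy
for z,col in((.134,(0,255,0)),(.150,(0,0,255))):
    P=[proj("wrist",[.582+.009*np.cos(t),-.038+.009*np.sin(t),z],c) for t in np.linspace(0,6.28,40)]
    cv2.polylines(g,[np.round(np.array(P)*16).astype(int)],True,col,1,cv2.LINE_AA,4)
w=cv2.resize(g[180:270,190:320],(780,540),interpolation=cv2.INTER_CUBIC)[:, 150:650]
s=cv2.resize(a[...,::-1][185:225,225:247],(297,540),interpolation=cv2.INTER_CUBIC)
cv2.imwrite("pics/w3s.png",np.hstack([w,s]))
```

```text
[ 0.58215882 -0.03795907  0.15412174] [ 0.65292342 -0.63305649 -0.41386319]
```

View pics/w3s.png

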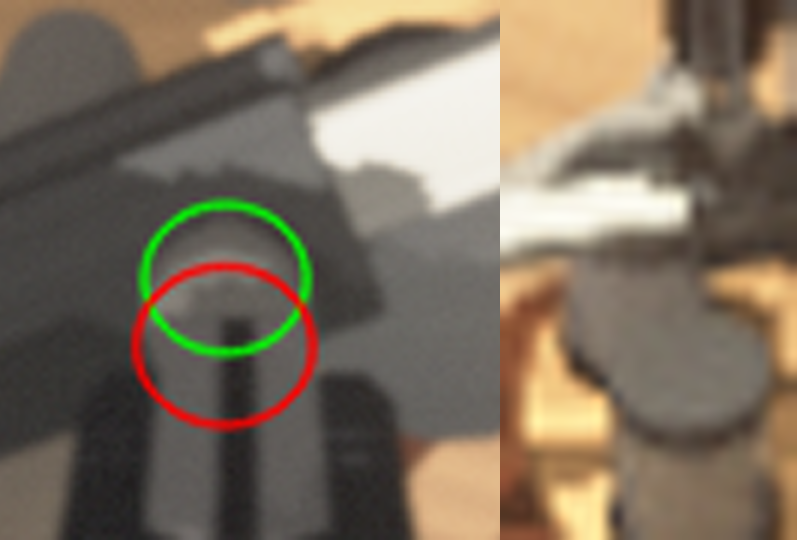

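Run:
```python
from h import *
o=monitor.get_obs();p=np.array(o["position"]);R=np.array(o["orientation"])
cw=get_calibration("wrist")
A=lambda q:((q[0]-190)*6-150,(q[1]-180)*6)
for dz in(.0,.01,.02,.025):
  for dx in(-.011,0,.011):
    print("tip dz,dx",dz,dx,np.round(A(proj("wrist",p+R@[dx,0,dz],cw))))
for z in(.126,.134,.146,.156):
    q=proj("scene",[.582,-.038,z]);print(z,"scene crop",np.round([(q[0]-225)*13.5+500,(q[1]-185)*13.5]),q)
q=proj("scene",p+R@[0,0,.025]);print("tip scene crop",[(q[0]-225)*13.5+500,(q[1]-185)*13.5])
f3=cv2.imread("pics/s3.png",0);f0=cv2.imread("pics/s0.png",0)
print(f3[184:206,236:248]);print(f0[184:206,236:248])
```

```text
tip dz,dx 0.0 -0.011 [222. 459.]
tip dz,dx 0.0 0 [222. 362.]
tip dz,dx 0.0 0.011 [222. 261.]
tip dz,dx 0.01 -0.011 [223. 410.]
tip dz,dx 0.01 0 [222. 317.]
tip dz,dx 0.01 0.011 [222. 220.]
tip dz,dx 0.02 -0.011 [223. 365.]
tip dz,dx 0.02 0 [223. 276.]
tip dz,dx 0.02 0.011 [223. 184.]
tip dz,dx 0.025 -0.011 [224. 344.]
tip dz,dx 0.025 0 [223. 257.]
tip dz,dx 0.025 0.011 [223. 167.]
0.126 scene crop [730. 166.] [242.01621908 197.30780897]
0.134 scene crop [729. 145.] [241.97727059 195.74001472]
0.146 scene crop [728. 113.] [241.91839012 193.36989851]
0.156 scene crop [728.  86.] [241.86889853 191.37771297]
tip scene crop [np.float64(729.0913334932525), np.float64(157.94912820584466)]
[[178  98  49  70  65  65  74  45  45  58  92  91]
 [180  96  54  75  66  76  83  45  49  65  83  98]
 [185  97  56  76  61  74  87  46  50  76  95  76]
 [187 104  54  77  68  72  83  48  68 128 135  78]
 [194 157  60  84  73  71  87  47  84 154 157 129]
 [191 152  72  93  83  77  87  64 117 176 167 160]
 [189 147 155 114  89  74  95 115 177 190 166 152]
 [184 185 198 168 116 114 108 131 198 193 169 143]
 
[... 1136 characters left out ...]
219 217 224 221 209 213 204 171 133]
 [219 205 168 188 226 227 225 217 170 168 140 122]
 [179 154 100 131 179 202 200 161 108 117 107 111]
 [107  93 104 105 107 133 133  81  75  89 105 107]
 [103  96  96 104  89  81  82  67  59  71 102 104]
 [157 148 112 104  93  67  75  64  63  76 106 107]
 [224 208 133 108 106  90  91  89  87  95 104  98]
 [237 233 195 100 107  95  94  90  88  81  77  73]
 [240 236 210  78  76  73  72  75  73  68  73  79]
 [194 181 151  77  75  78  78  74  68  63  68  70]
 [103  98  87  74  70  74  70  67  64  63  60  57]
 [ 75  63  62  72  61  56  54  59  64  54  58  61]
 [ 79  82  83  72  56  63  86 113 120 132  88  66]
 [ 97 102  97  89 115 168 192 193 195 202 174  72]]
```

The scene pixels show the pin head unmoved at row ~192. The fingertips end at about row 190, just above it, so the tips reach less far than I assumed. I'll continue down in small steps, watching the force.

>>> jog_arm(claw=[-1,-1], offset=[[0,0,0.1],[0,0,0]], twist=[[0,0,0],[0,0,0]])

```text
time_s: 4.88
position: [0.5821, -0.038, 0.1509]
orientation: [[0.942, 0.334, -0.0], [0.334, -0.942, 0.0], [-0.0, -0.0, -1.0]]
force: [0.1, -0.4, -0.7]
finger_gap: -0.001
grasp_force: 0.0
```

>>> jog_arm(claw=[-1,-1], offset=[[0,0,0.1],[0,0,0]], twist=[[0,0,0],[0,0,0]])

```text
time_s: 5.05
position: [0.582, -0.0379, 0.1477]
orientation: [[0.942, 0.334, -0.001], [0.334, -0.942, 0.0], [-0.001, -0.0, -1.0]]
force: [-0.3, 0.1, -0.5]
finger_gap: -0.004
grasp_force: 0.0
```

>>> jog_arm(claw=[-1,-1], offset=[[0,0,0.1],[0,0,0]], twist=[[0,0,0],[0,0,0]])

```text
time_s: 5.22
position: [0.5821, -0.0379, 0.1447]
orientation: [[0.942, 0.334, -0.001], [0.334, -0.942, 0.0], [-0.001, -0.0, -1.0]]
force: [-0.5, 0.3, 0.4]
finger_gap: 0.0
grasp_force: 0.0
```

>>> jog_arm(claw=[-1,-1], offset=[[0,0,0.1],[0,0,0]], twist=[[0,0,0],[0,0,0]])

```text
time_s: 5.38
position: [0.5821, -0.0379, 0.1418]
orientation: [[0.943, 0.334, -0.001], [0.334, -0.943, 0.0], [-0.001, -0.0, -1.0]]
force: [0.3, 0.8, 0.4]
finger_gap: -0.001
grasp_force: 0.0
```

>>> jog_arm(claw=[-1,-1], offset=[[0,0,0.1],[0,0,0]], twist=[[0,0,0],[0,0,0]])

```text
time_s: 5.55
position: [0.5821, -0.0379, 0.1388]
orientation: [[0.942, 0.334, -0.001], [0.334, -0.942, 0.0], [-0.0, -0.0, -1.0]]
force: [0.1, 0.7, -0.7]
finger_gap: -0.003
grasp_force: 0.0
```

Run:
```python
from h import *
o=monitor.get_obs();print(o["position"],o["force"])
a=save("scene","s4");f=save("wrist","w4")
print(cv2.imread("pics/s4.png",0)[184:206,234:248])
w=cv2.resize(f[...,::-1][180:270,190:320],(780,540),interpolation=cv2.INTER_CUBIC)[:, 150:650]
s=cv2.resize(a[...,::-1][172:212,229:251],(297,540),interpolation=cv2.INTER_CUBIC)
cv2.imwrite("pics/w4s.png",np.hstack([w,s]))
```

```text
[ 0.58208968 -0.03792651  0.13880593] [ 0.10563985  0.73154617 -0.71526574]
[[ 88  82  58  45  46  44  44  45  46  44  45  45  40  47]
 [175 167 143  48  43  44  43  44  46  45  46  46  45  50]
 [202 202 181  83  42  59  54  49  43  47  48  71  90  53]
 [199 199 187 101  52  73  66  63  72  42  51  93 138  78]
 [195 198 188  99  56  79  72  78  85  48  52  97 159 128]
 [192 197 186 110  57  80  79  74  89  49  54 101 169 157]
 [193 195 187  98  63  78  78  76  87  52  55 108 172 155]
 [196 194 179 144  52  77  75  76  91  49  73 144 168 145]
 [201 196 178 179 119 113  74  73  90  62 108 176 165 140]
 [206 202 197 182 123 114  79  66  95  77 101 136 110  98]
 [167 167 156 133  77  81  84  82  99  91  76  63  56  56]
 [108 101  94  77  60  66  80  91  93  82  59  60  54  55]
 [ 98  99  94  83  54  54  65  86  86  68  56  61  58  58]
 [102 104 109 100  75  62  66  69  78  62  65  70  66  58]
 [127 127 132 122  88  92  66  63  67  68  64  64  66  64]
 [225 226 225 222 203 105  93  86  76  74  60  61  62  60]
 [246 246 247 243 222  84  85  79  76  76  69  70  77  79]
 [211 204 209 194 163  82  78  83  83  80  73  75  72  74]
 [114 108 108 100  88  78  72  76  74  68  71  65  61  59]
 [ 85  82  79  72  69  75  62  59  56  62  64  60  57  58]
 [ 88  83  79  84  88  80  61  66  81 104 112 122  86  66]
 [111 113 107 109 104  91 114 153 171 177 179 188 156  75]]
```

View pics/w4s.png

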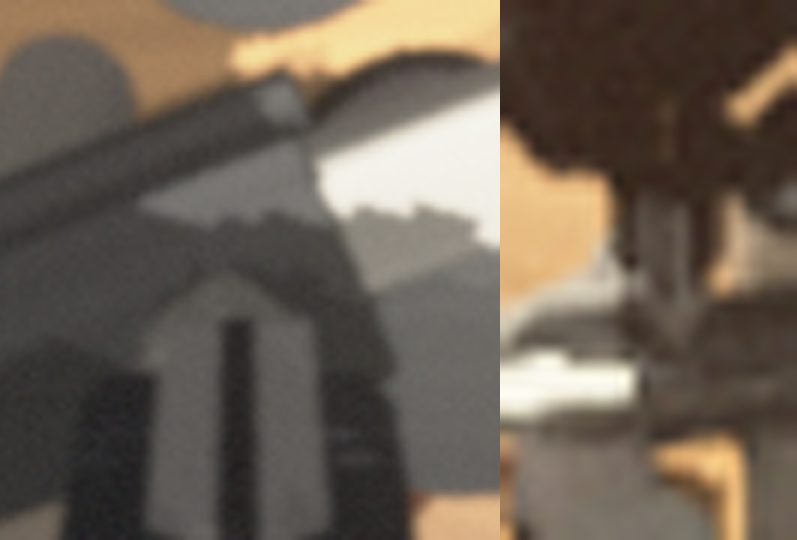

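The fingertips now sit about level with the head: tip at scene row ~194, head bottom at ~197. There's still no force and the arm tracks exactly, so I'll step down further.

>>> jog_arm(claw=[-1,-1], offset=[[0,0,0.07],[0,0,0]], twist=[[0,0,0],[0,0,0]])

```text
time_s: 5.82
position: [0.5823, -0.038, 0.1371]
orientation: [[0.942, 0.334, 0.0], [0.334, -0.942, -0.0], [0.0, 0.0, -1.0]]
force: [-0.0, -0.0, 0.5]
finger_gap: -0.001
grasp_force: 0.0
```

>>> jog_arm(claw=[-1,-1], offset=[[0,0,0.07],[0,0,0]], twist=[[0,0,0],[0,0,0]])

```text
time_s: 5.98
position: [0.5824, -0.0381, 0.1355]
orientation: [[0.942, 0.334, 0.0], [0.334, -0.942, -0.0], [0.0, 0.0, -1.0]]
force: [-1.2, 0.8, 2.0]
finger_gap: 0.0
grasp_force: 1.2
```

First contact is at TCP z of about 0.1355. I'll keep pushing until a firm stop.

>>> jog_arm(claw=[-1,-1], offset=[[0,0,0.1],[0,0,0]], twist=[[0,0,0],[0,0,0]])

```text
time_s: 6.15
position: [0.5824, -0.038, 0.1324]
orientation: [[0.942, 0.334, 0.001], [0.334, -0.942, -0.0], [0.0, 0.0, -1.0]]
force: [-0.5, -0.0, 1.8]
finger_gap: 0.001
grasp_force: 1.1
```

>>> jog_arm(claw=[-1,-1], offset=[[0,0,0.1],[0,0,0]], twist=[[0,0,0],[0,0,0]])

```text
time_s: 6.32
position: [0.5824, -0.038, 0.1293]
orientation: [[0.942, 0.334, 0.001], [0.334, -0.942, -0.0], [0.0, 0.0, -1.0]]
force: [-0.5, 0.3, 1.9]
finger_gap: -0.001
grasp_force: 1.1
```

>>> jog_arm(claw=[-1,-1], offset=[[0,0,0.1],[0,0,0]], twist=[[0,0,0],[0,0,0]])

```text
time_s: 6.48
position: [0.5825, -0.038, 0.1262]
orientation: [[0.942, 0.334, 0.001], [0.334, -0.942, -0.0], [0.0, 0.0, -1.0]]
force: [0.5, -0.1, 2.2]
finger_gap: -0.005
grasp_force: 1.1
```

>>> jog_arm(claw=[-1,-1], offset=[[0,0,0.1],[0,0,0]], twist=[[0,0,0],[0,0,0]])

```text
time_s: 6.65
position: [0.5828, -0.0379, 0.1246]
orientation: [[0.942, 0.334, 0.002], [0.334, -0.942, -0.0], [0.002, 0.001, -1.0]]
force: [-3.6, 1.1, 12.0]
finger_gap: -0.004
grasp_force: 6.2
```

>>> jog_arm(claw=[-1,-1], offset=[[0,0,0.1],[0,0,0]], twist=[[0,0,0],[0,0,0]])

```text
time_s: 6.82
position: [0.5835, -0.0376, 0.1243]
orientation: [[0.942, 0.335, 0.004], [0.335, -0.942, -0.0], [0.004, 0.002, -1.0]]
force: [-9.2, 4.6, 29.7]
finger_gap: -0.001
grasp_force: 15.1
```

Run:
```python
from h import *
o=monitor.get_obs();print(o["position"],o["force"])
a=save("scene","s5");f=save("wrist","w5")
print(cv2.imread("pics/s5.png",0)[184:206,234:248])
```

```text
[ 0.58354239 -0.03761661  0.12433529] [-9.18028127  4.59099842 29.71055513]
[[ 47  49  47  44  44  44  45  55  44  39  44  48  60  50]
 [ 47  49  47  44  45  47  53  54  45  45  46  43  46  44]
 [ 44  46  45  48  47  44  49  52  44  43  43  46  42  49]
 [ 55  62  48  45  41  46  47  50  46  47  43  46  43  49]
 [155 159 143  52  65  46  45  42  48  44  45  44  45  48]
 [194 195 182  69  62  52  52  42  45  47  45  81 118  71]
 [195 198 183  78  49  67  59  63  58  46  53  97 157 120]
 [194 195 170  82  58  82  75  75  81  50  48  97 158 133]
 [202 196 164 110  58  87  79  78  89  47  49  97 161 123]
 [203 201 187 132  58  83  77  73  87  49  55  80 115  89]
 [176 172 154 109  57  87  82  78  90  49  51  62  60  54]
 [123 118  99  76  57  85  82  75  90  59  48  51  51  54]
 [ 97  95  95  82  59  78  79  75  96  74  65  63  52  53]
 [ 98  95  97  93  72  64  73  75  93  89  73  63  59  57]
 [128 131 127 118  83  64  59  67  79  82  66  64  65  66]
 [225 227 213 137 114  82  94  97  89  63  65  64  59  63]
 [245 245 243 228 218 118  89  86  80  61  71  75  77  83]
 [237 227 213 206 194 108  76  76  81  82  80  70  78  78]
 [178 146 126 108 109  86  76  75  78  75  74  68  69  61]
 [ 97  90  86  83  85  83  69  65  60  63  64  60  62  62]
 [ 72  83  71  82  91  82  62  58  64  82 101  95  57  70]
 [ 99 108  98 107 112 102 117 164 163 173 176 163  82  78]]
```

The arm hit a hard stop at 30 N after about 12 mm of travel, which matches the smallest stated start height. Taking the seated top at 0.134, the closed tips lie at TCP z + 0.0097, i.e. about 10 mm behind the TCP. I'll hold briefly, then lift off.

>>> jog_arm(claw=[-1,-1,-1,-1,-1], offset=[[0,0,0],[0,0,-0.15],[0,0,-0.5],[0,0,-0.9],[0,0,-0.9]], twist=[[0,0,0],[0,0,0],[0,0,0],[0,0,0],[0,0,0]])

```text
time_s: 7.33
position: [0.5814, -0.0378, 0.1933]
orientation: [[0.942, 0.334, -0.002], [0.334, -0.942, 0.001], [-0.002, -0.001, -1.0]]
force: [1.4, 0.0, 0.0]
finger_gap: 0.005
grasp_force: 0.0
```

>>> jog_arm(claw=[-0.1,-0.1,-0.1,-0.1], offset=[[0,0,-0.3],[0,0,0],[0,0,0],[0,0,0]], twist=[[0,0,0],[0,0,0],[0,0,0],[0,0,0]])

```text
time_s: 7.67
position: [0.5817, -0.0378, 0.2008]
orientation: [[0.942, 0.334, -0.002], [0.334, -0.942, 0.001], [-0.002, -0.001, -1.0]]
force: [-0.6, -0.8, -1.1]
finger_gap: 0.451
grasp_force: 0.0
```

Run:
```python
from h import *
o=monitor.get_obs();p=np.array(o["position"]);R=np.array(o["orientation"]);print(p,o["finger_gap"])
f=save("wrist","w6")
g=np.ascontiguousarray(f[...,::-1])
for q,col in(([.582,-.038,.134],(0,255,0)),([.582,-.038,.146],(0,0,255)),([.642,-.1045,.165],(255,255,0))):
    P=[proj("wrist",[q[0]+.009*np.cos(t),q[1]+.009*np.sin(t),q[2]]) for t in np.linspace(0,6.28,40)]
    cv2.polylines(g,[np.round(np.array(P)*16).astype(int)],True,col,1,cv2.LINE_AA,4)
cv2.imwrite("pics/w6c.png",cv2.resize(g[100:300,130:396],(798,600),interpolation=cv2.INTER_CUBIC))
```

```text
[ 0.58168202 -0.03782508  0.20084861] 0.4506553611932513
```

View pics/w6c.png

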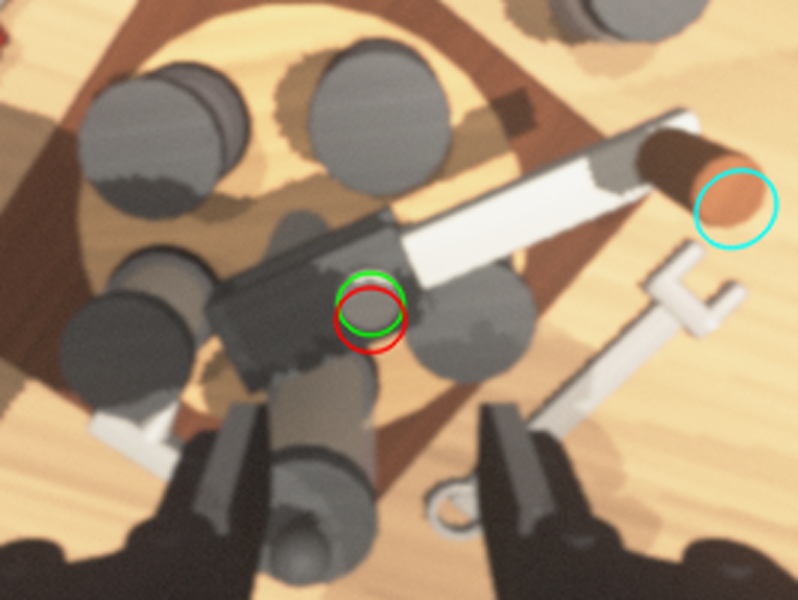

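The pin head matches the seated circle (z = 0.134), so it is home. The grip top is about 4 mm beyond the cyan prediction, so I'll take it as (0.645,-0.102). I'll move over it with the fingers half open.

>>> jog_arm(claw=[0,0,0,0,0], offset=[[0.42,0.9,0],[0.42,0.9,0],[0.43,0.92,0],[0,0,0],[0,0,0]], twist=[[0,0,0],[0,0,0],[0,0,0],[0,0,0],[0,0,0]])

```text
time_s: 8.13
position: [0.6451, -0.103, 0.1998]
orientation: [[0.943, 0.333, -0.004], [0.333, -0.943, 0.001], [-0.003, -0.002, -1.0]]
force: [-0.2, 0.3, -0.6]
finger_gap: 0.497
grasp_force: 0.0
```

Run:
```python
from h import *
o=monitor.get_obs();p=np.array(o["position"]);R=np.array(o["orientation"]);print(p,o["finger_gap"])
c=get_calibration("wrist");f=save("wrist","w7")
hsv=cv2.cvtColor(f,cv2.COLOR_RGB2HSV)
print("pred",proj("wrist",[.645,-.102,.165],c))
m=cv2.inRange(hsv,(4,110,120),(14,255,255))
n,l,st,ce=cv2.connectedComponentsWithStats(m)
for i in range(1,n):
    if st[i,4]>80: print(st[i],ce[i],"at z.165:",atz("wrist",*ce[i],.165,c))
for r in nets.spot_in("wrist","grip_top")[:2]: b=np.array(r["bbox"])*[512,384,512,384];print(b,r["confidence"])
```

```text
[ 0.64508684 -0.10303184  0.1997971 ] 0.4972331831652263
pred [251.11502647 216.67012923]
[ 106   85  176  128 4149] [179.50903832 133.09134731] at z.165: [ 0.68506605 -0.03887422  0.165     ]
[  9 133  61  71 389] [ 39.26992288 168.3059126 ] at z.165: [0.63078769 0.04446326 0.165     ]
[217 213  47  55 336] [235.13988095 239.66666667] at z.165: [ 0.62378039 -0.09698784  0.165     ]
[132 263  14  11  82] [139.02439024 267.80487805] at z.165: [ 0.57661566 -0.03548893  0.165     ]
[220.16   208.2048  98.9184  59.7888] 0.65
```

Run:
```python
import cv2
f=cv2.imread("pics/w7.png"); 
g=f.astype(int)
d=(g[...,2]-g[...,0])
print("cols",list(range(212,296,4)))
for y in range(184,260,4): print(y,[f"{d[y,x]}/{g[y,x,2]}" for x in range(212,296,4)])
```

```text
cols [212, 216, 220, 224, 228, 232, 236, 240, 244, 248, 252, 256, 260, 264, 268, 272, 276, 280, 284, 288, 292]
184 ['65/147', '67/151', '66/147', '66/146', '64/146', '52/118', '40/88', '67/129', '47/123', '20/118', '20/174', '16/230', '15/232', '48/128', '60/122', '63/126', '70/163', '83/241', '82/241', '83/241', '83/242']
188 ['64/146', '65/149', '82/179', '96/218', '83/184', '83/185', '34/111', '16/113', '19/125', '29/116', '40/111', '33/158', '20/167', '23/130', '62/121', '63/128', '70/133', '68/150', '77/244', '79/244', '80/243']
192 ['95/206', '99/218', '97/240', '96/239', '65/179', '17/120', '15/138', '16/144', '34/95', '43/90', '46/96', '48/100', '32/97', '17/133', '52/119', '70/131', '73/138', '89/196', '80/244', '76/244', '76/244']
196 ['94/242', '96/232', '42/147', '15/122', '17/140', '17/146', '16/144', '17/140', '40/86', '44/90', '44/96', '46/99', '41/87', '19/138', '40/119', '66/130', '78/164', '78/243', '77/244', '77/244', '79/244']
200 ['31/134', '13/126', '16/142', '15/143', '16/143', '16/141', '16/142', '18/134', '40/86', '42/92', '47/97', '44/98', '38/88', '40/117',
[... 2331 characters left out ...]
140', '21/193', '23/200', '23/198', '57/212', '87/227', '75/185']
248 ['10/45', '7/76', '7/100', '10/104', '59/123', '72/148', '88/237', '84/239', '84/239', '86/238', '86/238', '88/235', '76/190', '23/145', '22/193', '23/201', '24/197', '59/208', '88/221', '88/222', '74/182']
252 ['10/48', '7/81', '7/114', '26/117', '69/136', '89/231', '84/240', '85/240', '84/239', '85/240', '85/238', '84/207', '21/147', '22/194', '21/198', '22/197', '62/209', '87/217', '88/216', '87/218', '68/172']
256 ['10/50', '10/75', '32/118', '69/131', '88/215', '87/230', '87/231', '87/235', '85/237', '86/234', '78/196', '20/148', '23/194', '23/199', '23/197', '65/213', '87/220', '88/219', '88/219', '86/220', '61/154']
```

The grip top's arc starts at row ~204, centred on column ~251.5, and matches the prediction (251,217). The hand is centred on it, so I'll descend.

>>> jog_arm(claw=[0,0,0,0], offset=[[0,0,0.6],[0,0,0.5],[0,0,0.4],[0,0,0]], twist=[[0,0,0],[0,0,0],[0,0,0],[0,0,0]])

```text
time_s: 8.57
position: [0.6437, -0.1009, 0.1549]
orientation: [[0.942, 0.335, -0.004], [0.335, -0.942, 0.001], [-0.003, -0.002, -1.0]]
force: [-0.1, -1.0, -0.6]
finger_gap: 0.501
grasp_force: 0.0
```

>>> jog_arm(claw=[0,0,0,0], offset=[[0,0,0.4],[0,0,0.3],[0,0,0.3],[0,0,0]], twist=[[0,0,0],[0,0,0],[0,0,0],[0,0,0]])

```text
time_s: 8.9
position: [0.6445, -0.1018, 0.1254]
orientation: [[0.942, 0.334, -0.003], [0.334, -0.942, 0.001], [-0.002, -0.002, -1.0]]
force: [-0.3, -0.4, 0.6]
finger_gap: 0.502
grasp_force: 0.0
```

>>> jog_arm(claw=[-1,-1,-1,-1,-1], offset=[[0,0,0.1],[0,0,0],[0,0,0],[0,0,0],[0,0,0]], twist=[[0,0,0],[0,0,0],[0,0,0],[0,0,0],[0,0,0]], force=30)

```text
time_s: 9.32
position: [0.6451, -0.1017, 0.1247]
orientation: [[0.942, 0.334, -0.001], [0.334, -0.942, 0.001], [-0.001, -0.001, -1.0]]
force: [-4.7, 4.0, -0.9]
finger_gap: 0.203
grasp_force: 29.7
```

>>> jog_arm(claw=[-1,-1,-1], offset=[[0,0,0],[0,0,0],[0,0,0]], twist=[[0,0,0],[0,0,0],[0,0,0]])

```text
time_s: 9.57
position: [0.645, -0.1016, 0.1246]
orientation: [[0.942, 0.335, -0.001], [0.335, -0.942, 0.001], [-0.001, -0.001, -1.0]]
force: [-3.8, 4.3, -1.1]
finger_gap: 0.197
grasp_force: 29.7
```

Gripped: the gap is 17 mm, and the radius from the fitted axis is 0.1204 m against the stated 0.120. I'll compute the arc.

```bash
cat > arc.py <<'E'
from h import *
import sys
ax=np.array([.5600,-.0166]);tgt=float(sys.argv[1]);n=int(sys.argv[2])
o=monitor.get_obs();p=np.array(o["position"]);R=np.array(o["orientation"])
v=p[:2]-ax;a0=np.arctan2(v[1],v[0]);print(p,a0,np.hypot(*v),o["force"])
q=p.copy()
for a in np.linspace(a0,tgt,n+1)[1:]:
    w=np.array([ax[0]+.12*np.cos(a),ax[1]+.12*np.sin(a),p[2]])
    print(np.round(R.T@(w-q)/.03,2).tolist(),round(a,3));q=w
E
python3 arc.py -1.56 15
```

```text
[ 0.64504425 -0.10162787  0.12462635] -0.7853018431776873 0.12025915327771379 [-3.80728294  4.32409567 -1.1424985 ]
[-0.19, 0.08, 0.0] -0.837
[-0.19, 0.07, 0.0] -0.889
[-0.2, 0.06, 0.0] -0.94
[-0.2, 0.05, 0.0] -0.992
[-0.2, 0.04, 0.0] -1.044
[-0.2, 0.03, 0.0] -1.095
[-0.21, 0.02, 0.0] -1.147
[-0.21, 0.01, 0.0] -1.198
[-0.21, 0.0, 0.0] -1.25
[-0.21, -0.01, 0.0] -1.302
[-0.21, -0.02, 0.0] -1.353
[-0.2, -0.03, 0.0] -1.405
[-0.2, -0.04, 0.0] -1.457
[-0.2, -0.05, 0.0] -1.508
[-0.2, -0.06, 0.0] -1.56
```

>>> jog_arm(claw=[-1,-1,-1,-1,-1], offset=[[-0.19,0.08,0],[-0.19,0.07,0],[-0.2,0.06,0],[-0.2,0.05,0],[-0.2,0.04,0]], twist=[[0,0,0],[0,0,0],[0,0,0],[0,0,0],[0,0,0]])

```text
time_s: 9.98
position: [0.6203, -0.1197, 0.1246]
orientation: [[0.942, 0.335, -0.001], [0.335, -0.942, 0.002], [0.0, -0.002, -1.0]]
force: [-3.3, 7.5, -0.4]
finger_gap: 0.204
grasp_force: 29.8
```

>>> jog_arm(claw=[-1,-1,-1,-1,-1], offset=[[-0.2,0.03,0],[-0.21,0.02,0],[-0.21,0.01,0],[-0.21,0,0],[0,0,0]], twist=[[0,0,0],[0,0,0],[0,0,0],[0,0,0],[0,0,0]])

```text
time_s: 10.4
position: [0.5969, -0.1295, 0.1246]
orientation: [[0.942, 0.335, -0.001], [0.335, -0.942, 0.002], [-0.0, -0.002, -1.0]]
force: [-3.2, 8.1, -1.3]
finger_gap: 0.197
grasp_force: 30.0
```

```bash
python3 arc.py -1.56 6
```

```text
[ 0.59685551 -0.1294763   0.1246304 ] -1.255197095843135 0.11874084220209973 [-3.19003407  8.09691257 -1.30626272]
[-0.2, 0.03, -0.0] -1.306
[-0.2, -0.02, 0.0] -1.357
[-0.2, -0.03, 0.0] -1.408
[-0.2, -0.04, 0.0] -1.458
[-0.2, -0.05, 0.0] -1.509
[-0.19, -0.06, 0.0] -1.56
```

>>> jog_arm(claw=[-1,-1,-1,-1,-1], offset=[[-0.21,-0.03,0],[-0.21,-0.03,0],[-0.2,-0.04,0],[-0.2,-0.05,0],[-0.2,-0.05,0]], twist=[[0,0,0],[0,0,0],[0,0,0],[0,0,0],[0,0,0]])

```text
time_s: 10.82
position: [0.5669, -0.1344, 0.1247]
orientation: [[0.942, 0.335, 0.001], [0.335, -0.942, 0.001], [0.001, -0.001, -1.0]]
force: [0.9, 6.4, -0.4]
finger_gap: 0.196
grasp_force: 29.8
```

>>> jog_arm(claw=[-1,-1,-1,-1], offset=[[-0.15,-0.05,0],[0,0,0],[0,0,0],[0,0,0]], twist=[[0,0,0],[0,0,0],[0,0,0],[0,0,0]])

```text
time_s: 11.15
position: [0.5622, -0.1344, 0.1247]
orientation: [[0.942, 0.335, 0.0], [0.335, -0.942, 0.001], [0.001, -0.001, -1.0]]
force: [-0.5, 6.0, -3.1]
finger_gap: 0.205
grasp_force: 29.8
```

```bash
python3 arc.py -1.56 1
python3 - <<'E'
from h import *
from scipy.optimize import least_squares
P=np.array([[.6450,-.1017],[.6203,-.1197],[.5969,-.1295],monitor.get_obs()["position"][:2]])
r=least_squares(lambda c:np.hypot(*(P-c).T)-.12,[.56,-.016]);print("axis from arc",r.x,r.fun)
t=save("top","t8");s=save("scene","s8")
for c in("top","scene"):
  for l in("tall_jar","pointer","grip_top"):
    print(c,l,[(np.round(np.array(x["bbox"])*[512,384,512,384],1).tolist(),round(x["confidence"],2)) for x in nets.spot_in(c,l)[:3]])
ax=r.x
for f in(2.832,2.841):
  q=[ax[0]+.062*np.cos(f),ax[1]+.062*np.sin(f),.154]
  print("expected knob at front",q,"top",proj("top",q),"scene",proj("scene",q))
E
```

```text
[ 0.56218947 -0.13438736  0.12466143] -1.5522101617781106 0.11780770289012987 [-0.5334284   6.02671486 -3.09788681]
[-0.05, 0.06, -0.0] -1.56
axis from arc [ 0.56268133 -0.01442675] [-2.92353850e-05  9.87150590e-06  5.32020294e-05 -3.83814279e-05]
top tall_jar [([265.6, 182.1, 57.6, 57.6], 0.97)]
top pointer [([263.2, 187.7, 79.7, 80.5], 0.73), ([284.0, 181.4, 8.4, 6.4], 0.7)]
top grip_top [([262.7, 188.9, 74.9, 80.5], 0.72), ([284.8, 181.6, 9.7, 8.5], 0.42)]
scene tall_jar [([246.4, 204.1, 58.7, 58.7], 0.63)]
scene pointer [([253.2, 211.0, 80.7, 74.8], 0.72)]
scene grip_top [([230.0, 187.5, 17.4, 18.3], 0.58)]
expected knob at front [np.float64(0.5036289496027311), np.float64(0.004462837054903171), 0.154] top [259.95102559 200.55241831] scene [262.63722812 182.85596269]
expected knob at front [np.float64(0.5034613372628185), np.float64(0.003930607779301267), 0.154] top [260.14506546 200.60939336] scene [262.53239961 182.78056913]
```

The arc fits a circle to 0.05 mm, with its axis at (0.5627,-0.0144), so the crank angle is now -1.575 against a target of about -1.56. I'll check this against the knob's pixels.

Run:
```python
import cv2,numpy as np
s=cv2.imread("pics/s8.png",0);print("scene cols 250..274");
for y in range(178,200): print(y,s[y,250:275].tolist())
t=cv2.imread("pics/t8.png").astype(int);print("top R cols 244..278")
for y in range(190,228): print(y,t[y,244:279,2].tolist())
```

```text
scene cols 250..274
178 [226, 222, 224, 223, 224, 227, 226, 227, 227, 228, 226, 221, 218, 215, 215, 215, 216, 218, 216, 218, 219, 218, 220, 221, 222]
179 [226, 226, 224, 221, 222, 224, 223, 225, 226, 226, 228, 226, 226, 225, 218, 216, 216, 216, 217, 218, 217, 218, 217, 221, 221]
180 [229, 227, 227, 226, 225, 224, 223, 221, 219, 224, 224, 224, 227, 226, 226, 223, 222, 220, 216, 217, 216, 215, 216, 218, 218]
181 [226, 227, 228, 228, 229, 226, 225, 226, 223, 223, 218, 201, 194, 213, 225, 227, 226, 224, 224, 221, 217, 216, 216, 216, 218]
182 [227, 226, 226, 227, 227, 227, 228, 228, 226, 220, 194, 125, 115, 149, 199, 223, 222, 226, 226, 226, 224, 220, 218, 216, 215]
183 [221, 223, 225, 225, 227, 226, 226, 221, 194, 184, 121, 62, 72, 75, 124, 179, 198, 222, 223, 223, 222, 224, 223, 222, 222]
184 [213, 214, 218, 221, 223, 225, 223, 194, 108, 103, 59, 67, 68, 63, 64, 84, 127, 190, 222, 220, 221, 225, 225, 225, 223]
185 [211, 212, 213, 216, 220, 222, 210, 124, 67, 67, 54, 59, 59, 62, 54, 65, 72, 117, 198, 221, 223, 221, 221, 223, 223]
186 [213, 216, 213, 212, 215, 215, 186, 64, 66, 60, 52, 53
[... 6516 characters left out ...]
 81, 84, 85, 86, 88, 90, 89, 90, 90, 90, 88, 87, 85, 76, 62, 56, 53, 54, 57, 61, 65, 68, 72, 74, 78, 79, 81, 83, 83, 85]
224 [84, 81, 80, 79, 77, 76, 77, 77, 78, 80, 84, 86, 87, 89, 89, 90, 89, 84, 73, 59, 53, 53, 56, 60, 63, 68, 71, 73, 76, 77, 80, 81, 83, 85, 86]
225 [90, 88, 88, 87, 84, 82, 79, 75, 73, 73, 74, 76, 78, 82, 85, 85, 87, 82, 68, 57, 53, 55, 58, 61, 65, 70, 72, 75, 78, 79, 81, 82, 83, 85, 87]
226 [91, 91, 90, 90, 89, 89, 85, 83, 80, 77, 73, 71, 73, 76, 75, 77, 80, 76, 63, 54, 53, 57, 60, 64, 67, 71, 74, 76, 79, 80, 82, 83, 85, 86, 88]
227 [92, 91, 91, 90, 91, 90, 90, 89, 87, 86, 82, 80, 79, 78, 74, 73, 71, 67, 58, 53, 55, 58, 62, 67, 69, 72, 75, 76, 80, 82, 83, 85, 85, 87, 87]
```

Run:
```python
from h import *
L=atz("top",259.8,203,.136)[:2];T=atz("top",257.2,214.5,.019)[:2];B=atz("top",254.6,221.8,.026)[:2]
print("lid",L,"tip",T,"block",B)
for ax in([.5592,-.0161],[.5609,-.0170],[.5627,-.0144]):
    v=L-ax;t=T-ax;b=B-ax
    print(ax,"lid r/ang",np.hypot(*v),np.arctan2(v[1],v[0]),"tip",np.hypot(*t),np.arctan2(t[1],t[0]),"block",np.hypot(*b),np.arctan2(b[1],b[0]))
# knob via both cameras
def tri(obs):
    A=np.zeros((3,3));y=np.zeros(3)
    for c,u in obs:
        o,d=ray(c,*u);d/=np.linalg.norm(d);M=np.eye(3)-np.outer(d,d);A+=M;y+=M@o
    return np.linalg.solve(A,y)
print("knob scene at .154",atz("scene",262,181.8,.154))
```

```text
lid [0.49819656 0.00480649] tip [0.47170124 0.01211753] block [0.44933689 0.02047751]
[0.5592, -0.0161] lid r/ang 0.06448644172910753 2.8114270038339813 tip 0.09193618175575119 2.8296320608367846 block 0.11579212632459374 2.8201986819555764
[0.5609, -0.017] lid r/ang 0.06638708117858425 2.806904267552777 tip 0.09383095887958147 2.826064068184939 block 0.1176898067049053 2.8175059704459207
[0.5627, -0.0144] lid r/ang 0.06730217830685635 2.8521929896794225 tip 0.094783718093163 2.858039339277468 block 0.11860706015949399 2.84312146923389
knob scene at .154 [ 4.99768234e-01 -3.38432549e-04  1.54000000e-01]
```

All estimates put the jar within about 0.05 rad of the front, with a tolerance of 0.097. The grip is steady at 30 N, so I'll hold briefly and hand in.

>>> jog_arm(claw=[-1,-1,-1,-1], offset=[[0,0,0],[0,0,0],[0,0,0],[0,0,0]], twist=[[0,0,0],[0,0,0],[0,0,0],[0,0,0]])

```text
time_s: 11.88
position: [0.5623, -0.1344, 0.1246]
orientation: [[0.942, 0.335, 0.0], [0.335, -0.942, 0.001], [0.001, -0.001, -1.0]]
force: [-0.3, 5.4, -2.2]
finger_gap: 0.199
grasp_force: 29.8
```

```bash
python3 -c "
from workcell import ticket
print(ticket.sign_off())"
```

```text
the job is handed in; nothing more can be done
None
```

I handed the job in at about 12 s, no verdict returned: the pin is pushed home, the tall jar is at the front to within about 3 mm by my measurements (6 mm allowed), and the hand is still holding the crank grip at 30 N.

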